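Centre a wobbly little planter on a photo turntable

ROBOT

A 6-joint arm with a two-finger parallel gripper is mounted at the origin on the work surface. World frame = base frame: x ahead of the robot, y to its left, z up, the work surface at z = 0. Lengths are in m, angles in rad, forces in N, time in s.
With the tool pointing down it reaches from about 0.3 to 0.75 m from the base axis. Payload 8.5 kg.
Tool frame: the origin (TCP) lies midway between the tips of the shut fingers; the grasp point (between the pads) lies 19 mm behind it; z points along the fingers, y is the line along which they close (so a half turn about z gives the same grasp; the last joint's range is limited). The gripper opens to 85 mm and grips with 20 to 120 N. Pads are 22 mm wide; open, the fingers measure 114 mm over their backs; the gripper's body (76 mm by 85 mm) begins 54 mm behind the grasp point. The pads swing forward as they close: fully open they stand 13 mm farther back than shut.
Start: joints at [-1.364, 0.381, 1.297, -0, 1.464, -0.215], TCP at [0.225, -0.502, 0.231] pointing down, gripper open.
Joint ranges: [-3.11, 3.11], [-0.89, 2.33], [0.22, 2.48], [-1.42, 4.56], [0.17, 2.85], [-2.88, 2.88]. Speed limits (rad/s): [2.39, 2.39, 3.14, 3.14, 3.14, 3.14].

INTERFACE

Orientations are given as a unit quaternion [w, x, y, z].
In Python, from plant import sensors, cams, order, spotter gives the robot as it stands. The module is installed in compiled form; this text tells all that it offers.
- The arm moves only by the tool play_rows, never from a script. Its argument "plan" is a list of rows, each an object of numbers: "grip": the closure, from -1 (fully open) to 1 (shut); "x", "y", "z": the shift along the tool's x, y, z in units of 40 mm (1.0 is 40 mm); "roll": the turn about the tool's z in units of 8 degrees (1.0 is 8 degrees). In form: [{"grip": .., "x": .., "y": .., "z": .., "roll": ..}, ...]. A call has 1 to 8 rows; each row shifts and turns the commanded pose from where the row before left it, along the tool's axes as they then stand; what a row does not reach is not made up. A row lasts 1/10 s, in which the tool goes at most 50 mm and 8.59 degrees, less where a joint would pass 70% of its speed; a pose out of reach is approached as far as the arm can. A call is refused whole if a number of a shift passes 1 or a number of a turn 1, either way. A call with a gripper value outside its range is refused whole. The fingers move at their own pace and stop on an object; "grip_force" is the grip in N (left out, the last holds). Time passes only in rows, so rows that do not move let the fingers close. It gives the time, the measured TCP pose, the force, the opening and the grip force at its end, in the units of the state.
- sensors.state(): the state, without advancing time (a new reading comes with each control period).
- cams.grab_frame(name): name is "side" or "top"; returns a dict with "img" (420x560x3 uint8, red, green, blue), "camera_matrix" (3x3 intrinsics, pixels), "k1" (the pictures are not rectified: a ray, as slopes to the right and down, at radius r is drawn at 1 + k1 r^2 times it, then the intrinsics apply), "R" (3x3) and "t" (3): a world point X has camera coordinates R X + t. Camera axes: x right, y down, z forward; pixel columns grow to the right and rows downward; lengths in m; the calibration is good to about 2 mm. A picture is of the moment at which its call begins. There is no depth.
- order.sign_off(): hands the job in; it is judged then, once.
Trained networks look in the newest picture that a camera, given by its name, has taken for a name from the list of things; names that differ only in an ending like _2 or _b are one class to them, and where a whole thing is asked for, a point or a joint stands for the part that bears it (a point fixed in the world has none). Each returns a list of dicts, best first, with "p" (0 to 1); they miss things now and then, are a little off and sometimes report something else, mostly with a low value. They report only what shows in the picture. A call takes as long as a camera call. They do not tell look-alikes from the thing itself.
- spotter.cut_out(name, camera): "pixels" (420x560 bool, what is visible of it) and "rect" ([left, top, right, bottom] in pixels, round what is visible of it).
The state is a dict: "t": time; "joint_positions": joint angles; "joint_vel": joint speeds; "joint_torque": joint torques, N m; "position": TCP position; "tcp_rot": TCP orientation; "force": force on the tool from outside, world axes, zero at the start; "torque": the same for the moment, N m; "opening": opening from 0.0 (shut) to 1.0 (fully open); "grasp_force": force on a finger pad.
Only numpy, scipy, OpenCV 4.12 (cv2) and the standard library are available. Lean on these libraries where they do the work, as an engineer would, in place of code of your own. Each camera call takes 0.05 s, during which the arm holds its last target. There are 200 camera calls.

TASK

The little potted succulent stands off-centre on the photo turntable: for the all-round shots, nudge it over with light taps or pushes with the tips or the outside of the fingers, low on its belly, until it stands upright in the middle of the disc, within about 6 mm. It is wobbly on its narrow foot, so go gently and slowly: do not take it between the fingers or lift it, tip it over or knock it off. Leave the lens, the hard drive and the mouse alone.

Things in the scene. Friction and masses are not known exactly. Their poses are not given: they have to be found in the camera images.
- planter: White globe planter with green succulent, 0.11-0.22 kg, loose on the disc. Origin: centre of the foot's underside; z up. Round about z: flat foot 33 mm across; widest, 66 mm across, 21 mm up; mouth 43 mm across, 47 mm up; rosette 40 mm across, top 67 mm up. Slides when pushed slowly (0.5 to 1.7 N) by an upright finger at its widest height or below; pushed higher up it tips over its foot.
- disc_centre (a point): Centre of the top face of the turntable's disc, z up, 34 mm above the desk. Turntable fixed to the desk: grey round housing, flat black disc 120 mm across with no raised edge, aluminium rim line, white printed rings 110, 80 and 44 mm across. The disc can turn about its upright axis, but its gearing holds it still under light pushes.
- lens: Black camera lens standing upright on the desk, 70 mm in diameter, 92 mm high, 0.48 kg; origin at the centre of its underside. To be left alone.
- drive: Dark grey portable hard drive lying flat on the desk, 78 by 108 by 14 mm (x, y, z); origin at the centre of its underside. To be left alone.
- mouse: Black computer mouse on the desk, 100 by 56 by 30 mm (x, y, z); origin at the centre of its underside. To be left alone.
Not all that is in view belongs to the job. What is meant by the planter is not blue, and is the smaller of those in its own colour.

How it is judged:
On the way:
1. the fingers touch the planter (contact force between the fingers and planter above 0.05 N).
At the end, for the whole second after the job is handed in: The planter stands upright and at rest on the disc, its foot's centre within 6 mm of the disc's centre; lens, drive and mouse are within 15 mm of where they were, the lens upright (horizontal distance between planter and disc_centre below 0.006 m and angle between planter's own z axis and vertical below 0.05 rad and z of planter in the frame of disc_centre between -0.003 and 0.003 m and linear speed of planter below 0.01 m/s and distance of each of lens, drive, mouse from where it was at the start of the episode below 0.015 m and angle between lens's own z axis and vertical below 0.1 rad); the robot touches nothing.
It fails at once if the planter is lifted more than 12 mm off the disc (z of planter in the frame of disc_centre above 0.012 m).
It fails at once if the planter tips by more than 25 degrees or falls off (angle between planter's own z axis and vertical above 0.436 rad or z of planter in the frame of disc_centre below -0.012 m).
It fails at once if the planter is taken between the fingers (horizontal distance between the grasp point and planter below 0.025 m and z of the grasp point in the frame of planter below 0.072 m).
It fails at once if the planter is pushed with more than 12 N or knocked along faster than 0.2 m/s (contact force between the arm and planter above 12 N or linear speed of planter above 0.2 m/s).
It fails at once if the lens, drive or mouse is moved by more than 15 mm or the lens is tipped (distance of any of lens, drive, mouse from where it was at the start of the episode above 0.015 m or angle between lens's own z axis and vertical above 0.2 rad).
It also fails if it takes over 54 s, if anything falls off the work surface, if the arm or the gripper's body presses on something with over 40 N, if the wrist force passes 120 N, or if a joint passes its speed limit or range.

## Working session

There is one attempt and no reset: what is moved stays moved. The work goes in short steps, Python scripts to look and compute and a tool call to move; the robot and the scene stay as the last step left them, time stands still between calls to the robot, and variables do not carry over. Pictures are saved under pics/ and viewed, at most 10 in all, crops included, and the job is handed in when it is done.

Besides the shell and the picture viewer there is one more tool, called after "Request:" as name(argument=value, ...), one argument or row to a line, values as JSON. play_rows: Moves the arm, as the interface text tells. Its arguments: {"type":"object","properties":{"plan":{"type":"array","items":{"type":"object","properties":{"grip":{"type":"number"},"x":{"type":"number"},"y":{"type":"number"},"z":{"type":"number"},"roll":{"type":"number"}}}},"grip_force":{"type":"number"}},"required":["plan"]}

```bash
mkdir -p pics; cat > h.py <<'E'
import numpy as np, cv2
from plant import sensors, cams, order, spotter
def save(f,name): cv2.imwrite('pics/'+name,cv2.cvtColor(f['img'],cv2.COLOR_RGB2BGR))
def proj(f,X):
    c=np.asarray(X,float).reshape(-1,3)@np.array(f['R']).T+f['t']
    s=c[:,:2]/c[:,2:]; s=s*(1+f['k1']*(s**2).sum(1,keepdims=True))
    K=np.array(f['camera_matrix']); return s@K[:2,:2].T+K[:2,2]
def ray(f,p):
    K=np.array(f['camera_matrix']); d=np.linalg.solve(K,[p[0],p[1],1])[:2]; s=d.copy()
    for _ in range(20): s=d/(1+f['k1']*(s@s))
    R=np.array(f['R']); v=R.T@np.array([s[0],s[1],1]); return -R.T@f['t'],v
def onz(f,p,z):
    o,v=ray(f,p); return o+v*(z-o[2])/v[2]
E
python3 - <<'E'
from h import *
np.set_printoptions(precision=4,suppress=True)
s=sensors.state();print(s)
for c in ['top','side']:
    f=cams.grab_frame(c); save(f,c+'0.png'); print(c,-np.array(f['R']).T@f['t'],f['R'],f['camera_matrix'],f['k1'])
    for n in ['planter','disc_centre','lens','drive','mouse']:
        for d in spotter.cut_out(n,c):
            m=d['pixels'];ys,xs=np.nonzero(m)
            print(n,round(d['p'],2),d['rect'],m.sum(),xs.mean().round(1),ys.mean().round(1),f['img'][m].mean(0).round())
E
```

```text
{'t': 0.0, 'joint_positions': array([-1.3643,  0.3812,  1.2982, -0.    ,  1.4636, -0.2153]), 'joint_vel': array([-0.0004,  0.0007, -0.0003,  0.0004,  0.0014,  0.0007]), 'joint_torque': array([  0.0008, -44.8459, -23.1274,  -0.0001,   0.0048,   0.    ]), 'position': array([ 0.2251, -0.5015,  0.2307]), 'tcp_rot': array([-0.0007,  0.9778,  0.2094, -0.    ]), 'force': array([ 0.3373, -0.1   , -0.4302]), 'torque': array([-0.0011, -0.0756, -0.0258]), 'grasp_force': 0.0, 'opening': 1.0009737109283576}
top [ 0.4796 -0.0164  0.7806] [[-0.0198 -0.9998 -0.0074]
 [-0.991   0.0206 -0.1322]
 [ 0.1324  0.0047 -0.9912]] [[481.2444   0.     281.0755]
 [  0.     481.2444 202.9301]
 [  0.       0.       1.    ]] -0.17390534513387992
planter 0.85 [184.9, 127.7, 226.4, 168.5] 1323 205.0 148.5 [ 70. 109. 192.]
planter 0.68 [149.6, 190.5, 207.4, 245.2] 2414 175.8 216.2 [194. 201. 180.]
planter 0.64 [242.4, 200.0, 285.1, 244.5] 1529 265.5 221.4 [193. 201. 181.]
disc_centre 0.71 [252.0, 328.6, 299.6, 388.0] 2096 278.0 359.3 [66. 55. 69.]
disc_centre 0.7 [244.5, 198.8, 321.7, 275.2] 3367 288.4 241.6 [102.  98
[... 414 characters left out ...]
6    0.     279.8092]
 [  0.     515.586  208.7357]
 [  0.       0.       1.    ]] -0.0061266128300763055
planter 0.9 [180.2, 246.3, 213.3, 278.9] 960 197.0 261.2 [ 47. 114. 210.]
planter 0.83 [217.5, 270.4, 268.7, 325.7] 2113 243.4 297.9 [192. 207. 186.]
planter 0.75 [262.6, 211.1, 298.1, 246.4] 929 280.0 228.1 [196. 211. 191.]
planter 0.53 [265.2, 208.8, 327.1, 260.9] 1885 302.2 236.8 [ 94.  97. 100.]
disc_centre 0.59 [265.4, 208.1, 328.0, 261.1] 1968 301.8 236.6 [ 97.  99. 102.]
lens 0.57 [368.6, 226.3, 415.9, 284.5] 2034 390.8 255.2 [44. 38. 47.]
drive 0.94 [300.2, 146.6, 354.5, 193.5] 1397 328.6 171.3 [114. 123. 132.]
mouse 0.86 [209.1, 171.4, 256.9, 197.6] 885 234.6 183.8 [53. 55. 58.]
```

View pics/top0.png

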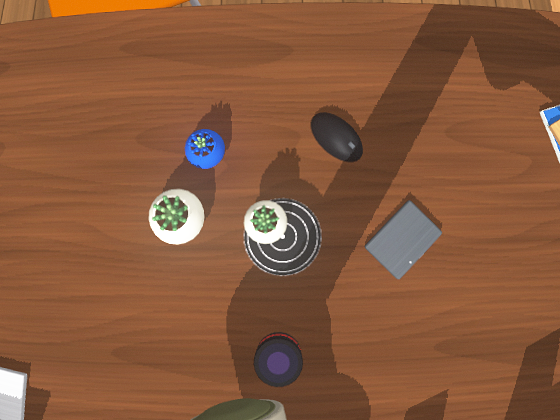

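View pics/side0.png

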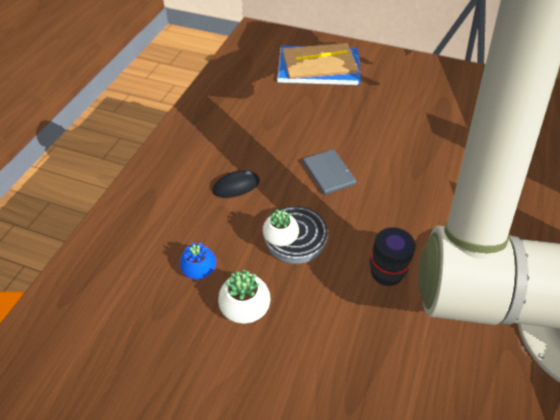

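Candidates in the top view are the blue pot (205,148), the large white pot (176,216) and the small white pot on the disc (265,221). The last fits: it is white, not blue, and the smaller of the two white ones. It stands on the turntable. I'll confirm it in a crop and measure.

```bash
cat >> h.py <<'E'
from scipy.optimize import minimize
th=np.linspace(0,2*np.pi,90,endpoint=False)
def circ(x,y,z,r): return np.c_[x+r*np.cos(th),y+r*np.sin(th),np.full(90,z)]
def disc(f,g):
    im=cv2.GaussianBlur(cv2.cvtColor(f['img'],cv2.COLOR_RGB2GRAY),(0,0),1.0).astype(np.float32)
    def c(q):
        tot=0
        for r in (.055,.040,.022):
            p=proj(f,circ(q[0],q[1],.034,r)).astype(np.float32)
            v=np.minimum(cv2.remap(im,p[None,:,0],p[None,:,1],1),150)
            tot-=v.mean()
        return tot
    best=min(((c((g[0]+a,g[1]+b)),a,b) for a in np.arange(-.012,.0121,.002) for b in np.arange(-.012,.0121,.002)))
    r=minimize(c,[g[0]+best[1],g[1]+best[2]],method='Nelder-Mead',options=dict(initial_simplex=[[g[0]+best[1]+i,g[1]+best[2]+j] for i,j in((0,0),(.002,0),(0,.002))]))
    return r.x,r.fun
zs=np.array([0,5,10,15,21,27,33,39,44,47,55,62,67])/1000
rs=[33*np.sqrt(1-((z*1000-21)/(24.2 if z<.021 else 34.3))**2) if z<.048 else {55:20,62:14,67:7}[round(z*1000)] for z in zs]
def sil(f,x,y):
    P=np.vstack([proj(f,circ(x,y,.034+z,r/1000)) for z,r in zip(zs,rs)])
    m=np.zeros((420*4,560*4),np.uint8); cv2.fillConvexPoly(m,cv2.convexHull((P*4+1.5).astype(np.float32)).astype(np.int32),1)
    return cv2.resize(m.astype(np.float32),(560,420),interpolation=cv2.INTER_AREA)
def planter(f,c,g):
    pg=proj(f,[g[0],g[1],.06])[0]; best=None
    for d in spotter.cut_out('planter',c):
        l,t,r,b=d['rect']; e=np.hypot((l+r)/2-pg[0],(t+b)/2-pg[1])
        if r-l<52 and b-t<50 and e<25 and (f['img'][d['pixels']].mean(0)[0]>150) and (best is None or e<best[0]): best=(e,d)
    if best is None: return None,None
    M=best[1]['pixels'].astype(np.float32)
    k=lambda q:np.abs(sil(f,q[0],q[1])-M).sum()
    r=minimize(k,g,method='Nelder-Mead',options=dict(xatol=2e-4,initial_simplex=[[g[0],g[1]],[g[0]+.006,g[1]],[g[0],g[1]+.006]]))
    return r.x,r.fun/M.sum()
def look(g,gd,cs=('top','side')):
    for c in cs:
        f=cams.grab_frame(c); D,_=disc(f,gd); p,e=planter(f,c,g)
        print(c,'disc',D.round(4),_.round(0),'planter',p if p is None else p.round(4),e,'rel mm',None if p is None else ((p-D)*1000).round(1))
    return f
E
python3 - <<'E'
from h import *
f=cams.grab_frame('top')
cv2.imwrite('pics/c1.png',cv2.resize(cv2.cvtColor(f['img'][110:290,140:340],cv2.COLOR_RGB2BGR),None,fx=3,fy=3))
gd=onz(f,(283,237),.034);g=onz(f,(265,221),.06);print(gd,g)
look(g[:2],gd[:2])
for n,p,z in [('lens',(278,362),.092),('big',(176,216),.06),('drive',(403,240),.014),('mouse',(336,136),.02),('blue',(205,148),.05)]: print(n,onz(f,p,z).round(3))
E
```

```text
[ 0.52593704 -0.01479811  0.034     ] [0.54894173 0.01172496 0.06      ]
top disc [ 0.5277 -0.013 ] -422.0 planter [0.5492 0.0108] 0.030933490884537476 rel mm [21.5 23.9]
side disc [ 0.5305 -0.0147] -378.0 planter [0.5514 0.0095] 0.08207671957671958 rel mm [20.9 24.2]
lens [ 0.346 -0.004  0.092]
big [0.559 0.147 0.06 ]
drive [ 0.518 -0.208  0.014]
mouse [ 0.69  -0.105  0.02 ]
blue [0.667 0.105 0.05 ]
```

View pics/c1.png

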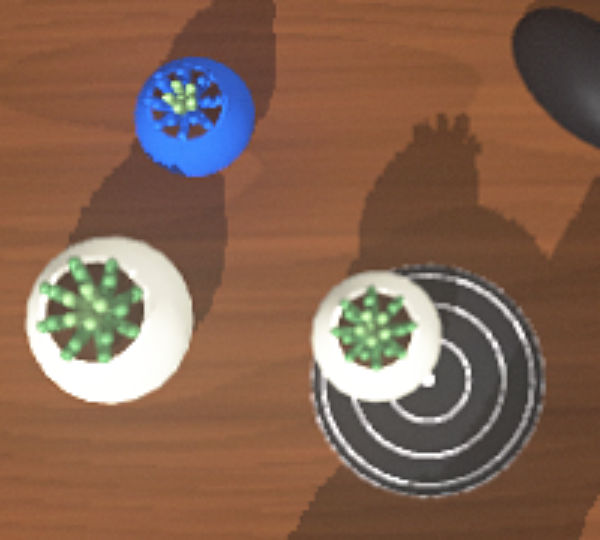

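The crop confirms it: the small white globe pot sits on the upper left of the disc. Its offset from the disc centre is about (+21, +24) mm in x and y, so I'll push towards 228°. First I shut the fingers, turn tool x to 48° and cross over high.

Request:
play_rows(
  plan=[
    {"grip": 1, "roll": -1},
    {"grip": 1, "roll": -1},
    {"grip": 1, "roll": -1},
    {"grip": 1},
    {"grip": 1, "x": 0.8},
    {"grip": 1, "x": 0.8},
    {"grip": 1, "x": 0.8},
    {"grip": 1, "x": 0.8},
  ],
)

```text
invalid input at $.plan[0]: expected keys grip, x, y, z, roll
```

Request:
play_rows(
  plan=[
    {"grip": 1, "x": 1, "y": -0.2},
    {"grip": 1, "x": 1, "y": -0.2},
    {"grip": 1, "x": 1, "y": -0.2},
    {"grip": 1, "x": 1, "y": -0.2},
    {"grip": 1, "x": 1, "y": -0.2},
    {"grip": 1, "x": 1, "y": -0.2},
    {"grip": 1, "x": 1, "y": -0.2},
    {"grip": 1, "x": 1, "y": -0.2},
  ],
)

```text
invalid input at $.plan[0]: expected keys grip, x, y, z, roll
```

Request:
play_rows(
  plan=[
    {"grip": 1, "x": 1, "y": -0.2},
    {"grip": 1, "x": 1, "y": -0.2},
    {"grip": 1, "x": 1, "y": -0.2},
    {"grip": 1, "x": 1},
    {"grip": 1, "x": 0.8},
    {"grip": 1, "x": 0.5},
    {"grip": 1},
    {"grip": 1},
  ],
)

```text
invalid input at $.plan[0]: expected keys grip, x, y, z, roll
```

```bash
python3 - <<'E'
from h import *
from scipy.spatial.transform import Rotation as R
s=sensors.state();print(s['t'],s['position'],s['opening'],s['force'],s['joint_positions'])
q=s['tcp_rot'];print(R.from_quat([q[1],q[2],q[3],q[0]]).as_matrix().round(3))
p=s['position'];r=R.from_quat([q[1],q[2],q[3],q[0]]).as_matrix()
T=np.r_[.550,.0105,.046]+.065*np.array([.664,.748,0]); print('tool units to target',(r.T@(T-p)/.04).round(2))
E
```

```text
0.85 [ 0.22515601 -0.5017773   0.23131459] 0.99918919061928 [ 0.01735846 -0.46125649 -0.41285193] [-1.36430736e+00  3.80608500e-01  1.29740962e+00 -1.47612050e-05
  1.46360217e+00 -2.15325022e-01]
[[ 0.912  0.409 -0.   ]
 [ 0.409 -0.912  0.   ]
 [-0.    -0.    -1.   ]]
tool units to target [14.13 -9.03  4.63]
```

All keys are needed in every row. Nothing moved.

Request:
play_rows(
  plan=[
    {"grip": 1, "x": 0, "y": 0, "z": 0, "roll": -1},
    {"grip": 1, "x": 0, "y": 0, "z": 0, "roll": -1},
    {"grip": 1, "x": 0, "y": 0, "z": 0, "roll": -1},
    {"grip": 1, "x": 0, "y": 0, "z": 0, "roll": 0},
    {"grip": 1, "x": 0.8, "y": 0, "z": 0, "roll": 0},
    {"grip": 1, "x": 0.8, "y": 0, "z": 0, "roll": 0},
    {"grip": 1, "x": 0.8, "y": 0, "z": 0, "roll": 0},
    {"grip": 1, "x": 0.8, "y": 0, "z": 0, "roll": 0},
  ],
)

```text
t: 1.65
position: [0.3112, -0.4054, 0.2314]
tcp_rot: [0.0, 0.914, 0.406, 0.0]
force: [-0.1, -0.4, -1.3]
opening: 0.002
grasp_force: 0.0
```

Request:
play_rows(
  plan=[
    {"grip": 1, "x": 1, "y": -0.2, "z": 0, "roll": 0},
    {"grip": 1, "x": 1, "y": -0.2, "z": 0, "roll": 0},
    {"grip": 1, "x": 1, "y": -0.2, "z": 0, "roll": 0},
    {"grip": 1, "x": 1, "y": -0.2, "z": 0, "roll": 0},
    {"grip": 1, "x": 1, "y": -0.2, "z": 0, "roll": 0},
    {"grip": 1, "x": 1, "y": -0.2, "z": 0, "roll": 0},
    {"grip": 1, "x": 1, "y": -0.2, "z": 0, "roll": 0},
    {"grip": 1, "x": 1, "y": -0.2, "z": 0, "roll": 0},
  ],
)

```text
t: 2.45
position: [0.4769, -0.1237, 0.2315]
tcp_rot: [0.0, 0.914, 0.406, 0.0]
force: [0.5, -0.1, 0.4]
opening: -0.001
grasp_force: 0.0
```

Request:
play_rows(
  plan=[
    {"grip": 1, "x": 1, "y": -0.2, "z": 0, "roll": 0},
    {"grip": 1, "x": 1, "y": -0.2, "z": 0, "roll": 0},
    {"grip": 1, "x": 1, "y": -0.2, "z": 0, "roll": 0},
    {"grip": 1, "x": 1, "y": -0.2, "z": 0, "roll": 0},
    {"grip": 1, "x": 0.9, "y": 0, "z": 0, "roll": 0},
    {"grip": 1, "x": 0.5, "y": 0, "z": 0, "roll": 0},
    {"grip": 1, "x": 0, "y": 0, "z": 0, "roll": 0},
    {"grip": 1, "x": 0, "y": 0, "z": 0, "roll": 0},
  ],
)

```text
t: 3.25
position: [0.5963, 0.0569, 0.231]
tcp_rot: [-0.0, 0.913, 0.407, -0.0]
force: [0.1, 0.4, 0.5]
opening: 0.002
grasp_force: 0.0
```

```bash
cat > st.py <<'E'
from h import *
from scipy.spatial.transform import Rotation as R
import sys
s=sensors.state();q=s['tcp_rot'];p=s['position'];r=R.from_quat([q[1],q[2],q[3],q[0]]).as_matrix()
print('t',s['t'],p.round(4),'open',s['opening'],'F',s['force'].round(2),'xt',r[:,0].round(3),'j',s['joint_positions'].round(2))
T=np.r_[.550,.0105,.046]+.065*np.array([.664,.748,0]); print('tool units to start',(r.T@(T-p)/.04).round(2))
if len(sys.argv)>1:
    f=look((float(sys.argv[2]),float(sys.argv[3])),(.528,-.0135),sys.argv[1].split(','))
    if len(sys.argv)>4: save(f,sys.argv[4])
E
python3 st.py
```

```text
t 3.25 [0.5963 0.0569 0.231 ] open 0.0022628558985158718 F [0.15 0.45 0.47] xt [ 0.668  0.744 -0.001] j [-0.1   0.47  1.15 -0.    1.52  0.63]
tool units to start [-0.01 -0.09  4.63]
```

Above the far side of the planter. Lowering to 12 mm above the disc, about 20 mm clear of it.

Request:
play_rows(
  plan=[
    {"grip": 1, "x": 0, "y": -0.1, "z": 0.7, "roll": 0},
    {"grip": 1, "x": 0, "y": 0, "z": 0.9, "roll": 0},
    {"grip": 1, "x": 0, "y": 0, "z": 0.9, "roll": 0},
    {"grip": 1, "x": 0, "y": 0, "z": 0.9, "roll": 0},
    {"grip": 1, "x": 0, "y": 0, "z": 0.7, "roll": 0},
    {"grip": 1, "x": 0, "y": 0, "z": 0.5, "roll": 0},
    {"grip": 1, "x": 0, "y": 0, "z": 0, "roll": 0},
    {"grip": 1, "x": 0, "y": 0, "z": 0, "roll": 0},
  ],
)

```text
t: 4.05
position: [0.5936, 0.0589, 0.0482]
tcp_rot: [0.0, 0.913, 0.407, 0.0]
force: [-0.2, 0.5, 0.8]
opening: -0.0
grasp_force: 0.0
```

```bash
python3 st.py side,top .550 .0105 low.png
```

```text
t 4.05 [0.5936 0.0589 0.0482] open -9.19138260111752e-05 F [-0.17  0.5   0.83] xt [0.668 0.744 0.   ] j [-0.1   0.64  1.41 -0.    1.09  0.63]
tool units to start [-0.   -0.01  0.06]
side disc [ 0.5302 -0.0149] -375.0 planter [0.5508 0.0098] 0.09178228388473852 rel mm [20.6 24.7]
top disc [ 0.5278 -0.0127] -399.0 planter [0.5489 0.0086] 0.7170752565564424 rel mm [21.  21.3]
```

View pics/low.png

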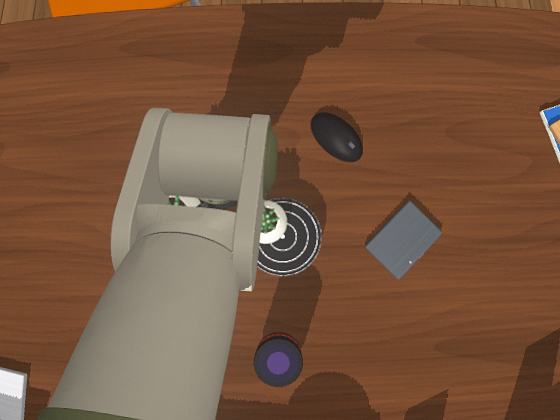

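The arm hides part of the planter from the top camera, but the side camera sees it well and gives an offset of (20.6, 24.7) mm. Approaching slowly along -x.

Request:
play_rows(
  plan=[
    {"grip": 1, "x": -0.08, "y": 0, "z": 0.05, "roll": 0},
    {"grip": 1, "x": -0.1, "y": 0, "z": 0, "roll": 0},
    {"grip": 1, "x": -0.08, "y": 0, "z": 0, "roll": 0},
    {"grip": 1, "x": -0.06, "y": 0, "z": 0, "roll": 0},
    {"grip": 1, "x": -0.04, "y": 0, "z": 0, "roll": 0},
    {"grip": 1, "x": -0.04, "y": 0, "z": 0, "roll": 0},
    {"grip": 1, "x": -0.04, "y": 0, "z": 0, "roll": 0},
    {"grip": 1, "x": -0.04, "y": 0, "z": 0, "roll": 0},
  ],
)

```text
t: 5.05
position: [0.5807, 0.0453, 0.0453]
tcp_rot: [0.0, 0.913, 0.408, -0.0]
force: [0.4, 0.5, -0.1]
opening: -0.0
grasp_force: 0.0
```

Request:
play_rows(
  plan=[
    {"grip": 1, "x": -0.04, "y": 0, "z": 0, "roll": 0},
    {"grip": 1, "x": -0.04, "y": 0, "z": 0, "roll": 0},
    {"grip": 1, "x": -0.04, "y": 0, "z": 0, "roll": 0},
    {"grip": 1, "x": -0.04, "y": 0, "z": 0, "roll": 0},
    {"grip": 1, "x": -0.04, "y": 0, "z": 0, "roll": 0},
    {"grip": 1, "x": -0.04, "y": 0, "z": 0, "roll": 0},
    {"grip": 1, "x": -0.04, "y": 0, "z": 0, "roll": 0},
    {"grip": 1, "x": 0, "y": 0, "z": 0, "roll": 0},
  ],
)

```text
t: 5.85
position: [0.5731, 0.0368, 0.0453]
tcp_rot: [-0.0, 0.913, 0.408, -0.0]
force: [0.7, -0.4, -0.2]
opening: -0.001
grasp_force: 0.2
```

```bash
python3 st.py top,side .545 .004 push1.png
```

```text
t 5.85 [0.5731 0.0368 0.0453] open -0.0006222528651381074 F [ 0.67 -0.4  -0.23] xt [ 0.667  0.745 -0.   ] j [-0.14  0.62  1.48 -0.    1.04  0.59]
tool units to start [ 0.75  0.   -0.02]
top disc [ 0.5277 -0.0126] -419.0 planter [0.5422 0.0038] 4.547334558823529 rel mm [14.5 16.4]
side disc [ 0.5296 -0.0149] -353.0 planter [0.5441 0.003 ] 0.40745523415977963 rel mm [14.4 18. ]
```

View pics/push1.png

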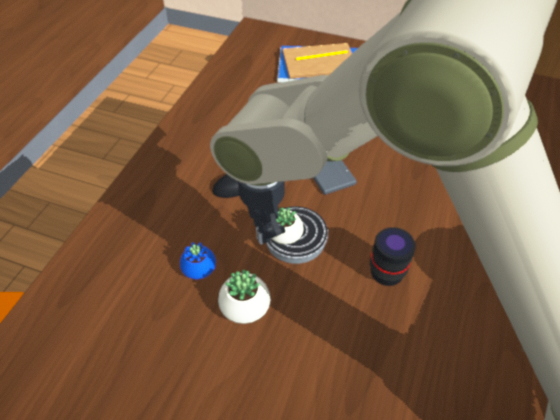

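The side view shows the finger against the left of the pot at (270,225), with the pot upright at (287,228). It has moved to about (14.4, 17.5) mm. Pushing 18 mm more.

Request:
play_rows(
  plan=[
    {"grip": 1, "x": -0.04, "y": 0, "z": 0, "roll": 0},
    {"grip": 1, "x": -0.04, "y": 0, "z": 0, "roll": 0},
    {"grip": 1, "x": -0.04, "y": 0, "z": 0, "roll": 0},
    {"grip": 1, "x": -0.04, "y": 0, "z": 0, "roll": 0},
    {"grip": 1, "x": -0.04, "y": 0, "z": 0, "roll": 0},
    {"grip": 1, "x": -0.04, "y": 0, "z": 0, "roll": 0},
    {"grip": 1, "x": -0.04, "y": 0, "z": 0, "roll": 0},
    {"grip": 1, "x": 0, "y": 0, "z": 0, "roll": 0},
  ],
)

```text
t: 6.85
position: [0.5656, 0.0285, 0.0453]
tcp_rot: [-0.0, 0.913, 0.408, -0.0]
force: [-1.0, -0.0, -0.2]
opening: 0.0
grasp_force: 0.2
```

Request:
play_rows(
  plan=[
    {"grip": 1, "x": -0.04, "y": 0, "z": 0, "roll": 0},
    {"grip": 1, "x": -0.04, "y": 0, "z": 0, "roll": 0},
    {"grip": 1, "x": -0.04, "y": 0, "z": 0, "roll": 0},
    {"grip": 1, "x": -0.04, "y": 0, "z": 0, "roll": 0},
    {"grip": 1, "x": 0, "y": 0, "z": 0, "roll": 0},
    {"grip": 1, "x": 0.1, "y": 0, "z": 0, "roll": 0},
    {"grip": 1, "x": 0.3, "y": 0, "z": 0, "roll": 0},
    {"grip": 1, "x": 0.3, "y": 0, "z": 0, "roll": 0},
  ],
)

```text
t: 7.65
position: [0.5809, 0.0455, 0.0454]
tcp_rot: [0.0, 0.913, 0.408, 0.0]
force: [1.2, -0.0, 0.2]
opening: 0.001
grasp_force: 0.0
```

```bash
python3 st.py top,side .532 -.01 push2.png; python3 - <<'E'
import cv2
i=cv2.imread('pics/push2.png');cv2.imwrite('pics/push2c.png',cv2.resize(i[180:290,220:360],None,fx=4,fy=4))
E
```

```text
t 7.65 [0.5809 0.0455 0.0454] open 0.0008649204777226187 F [ 1.21 -0.01  0.17] xt [0.667 0.745 0.   ] j [-0.12  0.63  1.46  0.    1.06  0.61]
tool units to start [ 0.46  0.   -0.02]
top disc [ 0.5277 -0.0126] -406.0 planter [ 0.532 -0.01 ] 0.77046783625731 rel mm [4.3 2.6]
side disc [ 0.5298 -0.015 ] -372.0 planter [ 0.5327 -0.0109] 0.1351925254813137 rel mm [3.  4.2]
```

View pics/push2c.png

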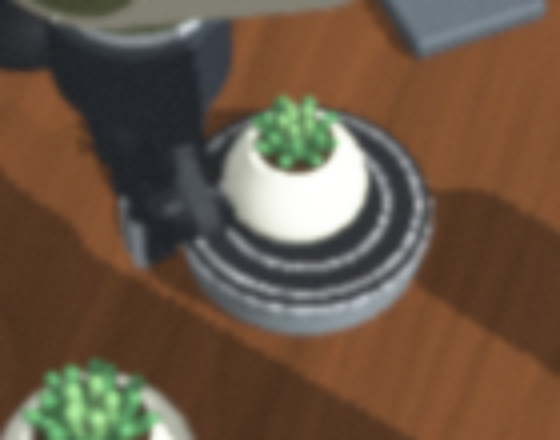

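The pot stands upright, about (3, 4) mm from the centre. One more tap of 5 mm, then withdraw and verify.

Request:
play_rows(
  plan=[
    {"grip": 1, "x": -0.15, "y": 0, "z": 0, "roll": 0},
    {"grip": 1, "x": -0.2, "y": 0, "z": 0, "roll": 0},
    {"grip": 1, "x": -0.15, "y": 0, "z": 0, "roll": 0},
    {"grip": 1, "x": -0.08, "y": 0, "z": 0, "roll": 0},
    {"grip": 1, "x": -0.04, "y": 0, "z": 0, "roll": 0},
    {"grip": 1, "x": -0.04, "y": 0, "z": 0, "roll": 0},
    {"grip": 1, "x": -0.04, "y": 0, "z": 0, "roll": 0},
    {"grip": 1, "x": -0.04, "y": 0, "z": 0, "roll": 0},
  ],
)

```text
t: 8.65
position: [0.5606, 0.0228, 0.0453]
tcp_rot: [-0.0, 0.913, 0.408, 0.0]
force: [1.0, 0.4, 0.1]
opening: 0.003
grasp_force: 0.5
```

Request:
play_rows(
  plan=[
    {"grip": 1, "x": -0.04, "y": 0, "z": 0, "roll": 0},
    {"grip": 1, "x": -0.04, "y": 0, "z": 0, "roll": 0},
    {"grip": 1, "x": 0, "y": 0, "z": 0, "roll": 0},
    {"grip": 1, "x": 0.1, "y": 0, "z": 0, "roll": 0},
    {"grip": 1, "x": 0.3, "y": 0, "z": 0, "roll": 0},
    {"grip": 1, "x": 0.4, "y": 0, "z": 0, "roll": 0},
    {"grip": 1, "x": 0, "y": 0, "z": 0, "roll": 0},
    {"grip": 1, "x": 0, "y": 0, "z": 0, "roll": 0},
  ],
)

```text
t: 9.45
position: [0.5796, 0.0446, 0.0451]
tcp_rot: [-0.0, 0.913, 0.409, -0.0]
force: [-0.1, 0.1, 1.2]
opening: -0.002
grasp_force: 0.0
```

```bash
python3 st.py side .530 -.013
```

```text
t 9.45 [0.5796 0.0446 0.0451] open -0.002170286769487817 F [-0.07  0.13  1.16] xt [ 0.666  0.746 -0.   ] j [-0.13  0.63  1.46 -0.    1.06  0.6 ]
tool units to start [ 0.5   0.01 -0.02]
side disc [ 0.5299 -0.0149] -374.0 planter [ 0.5295 -0.013 ] 0.060534591194968554 rel mm [-0.4  1.9]
```

Now at about (-0.4, 1.9) mm. Rising and clearing the top camera's view to check from both cameras.

Request:
play_rows(
  plan=[
    {"grip": 1, "x": 0, "y": 0, "z": -0.6, "roll": 0},
    {"grip": 1, "x": 0, "y": 0, "z": -0.9, "roll": 0},
    {"grip": 1, "x": 0, "y": 0, "z": -0.9, "roll": 0},
    {"grip": 1, "x": 0, "y": 0, "z": -0.9, "roll": 0},
    {"grip": 1, "x": 0, "y": -0.9, "z": -0.7, "roll": 0},
    {"grip": 1, "x": 0, "y": -1, "z": 0, "roll": 0},
    {"grip": 1, "x": 0, "y": -1, "z": 0, "roll": 0},
    {"grip": 1, "x": 0, "y": -1, "z": 0, "roll": 0},
  ],
)

```text
t: 10.35
position: [0.4619, 0.1486, 0.2055]
tcp_rot: [0.0, 0.913, 0.408, 0.0]
force: [1.4, 0.4, -1.2]
opening: 0.002
grasp_force: 0.0
```

Request:
play_rows(
  plan=[
    {"grip": 1, "x": 0, "y": -1, "z": 0, "roll": 0},
    {"grip": 1, "x": 0, "y": -0.6, "z": 0, "roll": 0},
    {"grip": 1, "x": 0, "y": 0, "z": 0, "roll": 0},
    {"grip": 1, "x": 0, "y": 0, "z": 0, "roll": 0},
  ],
)

```text
t: 10.75
position: [0.4158, 0.1907, 0.2056]
tcp_rot: [0.0, 0.913, 0.408, 0.0]
force: [0.2, -1.2, 0.3]
opening: 0.002
grasp_force: 0.0
```

```bash
python3 st.py side,top .530 -.013 fin.png
```

```text
t 10.75 [0.4158 0.1907 0.2056] open 0.0017513159152492707 F [ 0.24 -1.21  0.33] xt [0.667 0.745 0.   ] j [ 0.17  0.24  1.58 -0.    1.31  0.9 ]
tool units to start [0.5  5.49 3.99]
side disc [ 0.53   -0.0144] -304.0 planter [ 0.5316 -0.0118] 0.4160814606741573 rel mm [1.6 2.6]
top disc [ 0.5272 -0.0134] -423.0 planter [ 0.527  -0.0125] 0.051853448275862066 rel mm [-0.3  0.9]
```

View pics/fin.png

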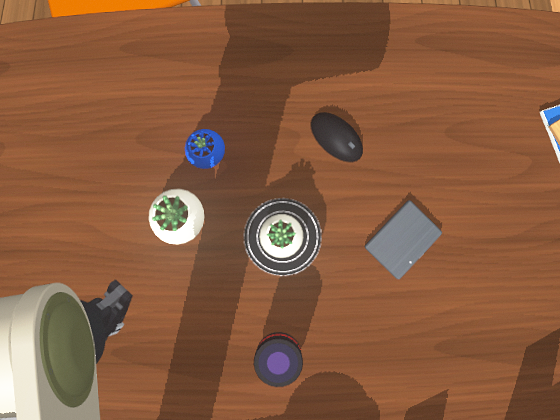

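The top view is clear: the pot stands upright at (281,236), concentric with the rings, and the lens, drive and mouse haven't moved. It is about 1 to 2 mm off centre, so I'm handing in.

```bash
python3 -c "
from plant import order
print(order.sign_off())"
```

```text
the job is handed in; nothing more can be done
None
```

The small white planter stands upright about 1–2 mm from the disc's centre, with the lens, hard drive and mouse where they were; I have handed the job in, but no verdict came back.

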